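# Make up two memo pads in the gluing jigs

### The job

Make up the two memo pads in the two gluing jigs: in each jig lay the backing board of that jig's size first, then the paper block of the same size on top of it. Set every piece down flat and push it square into the jig's corner so that it touches both fences, then let go. Leave the glue stick, the eraser and the clip tin where they are.

Things in the scene. Friction and masses are not known exactly. Their poses are not given: they have to be found in the camera images.
- jig_narrow: Narrow gluing jig, fixed: grey plate 146x74 mm, 10 thick, two aluminium fences 28 high in a corner. Origin: inside corner of the fences on the plate's top face; x along the long fence, y away from it over the plate, z up. Long fence (y=0): bars at x 3-26, 86-118, finger notch x 26-86 between. End fence (x=0): y 3-36. A narrow piece pushed home: long side along x, centre at x 56, y 20
- jig_broad: Broad gluing jig, fixed: grey plate 118x94 mm, 10 thick, two aluminium fences 28 high in a corner. Origin: inside corner of the fences on the plate's top face; x along the long fence, y away from it over the plate, z up. Long fence (y=0): bars at x 3-18, 66-90, finger notch x 18-66 between. End fence (x=0): y 3-56. A broad piece pushed home: long side along x, centre at x 42, y 30
- board_narrow: narrow backing board, brown, stiff, 112 x 40 x 6 mm, lying flat. Origin: centre of its underside; x along the 112 mm side, y along the 40 mm side, z up
- board_broad: broad backing board, brown, stiff, 84 x 60 x 6 mm, lying flat. Origin: centre of its underside; x along the 84 mm side, y along the 60 mm side, z up
- block_narrow: narrow paper block, white, stiff (glued sheets), 112 x 40 x 20 mm, lying flat. Origin: centre of its underside; x along the 112 mm side, y along the 40 mm side, z up
- block_broad: broad paper block, white, stiff (glued sheets), 84 x 60 x 20 mm, lying flat. Origin: centre of its underside; x along the 84 mm side, y along the 60 mm side, z up
- glue_stick: bystander: white glue stick with a grey cap lying on its side, 95 mm long along its y, 24 mm thick; origin: under its middle
- eraser: bystander: eraser in a dark sleeve, 21 x 44 x 13 mm, long side along y; origin: centre of its underside
- clip_tin: bystander: round clip tin with a green lid, 64 mm across, 30 mm high; origin: centre of its underside

How it is judged:
By the outcome, as a careful person would: the job done as asked, in the order asked, and still so for the second after the job is handed in, with the robot touching nothing.
It also fails if it takes over 104 s, if anything falls off the work surface, if the arm or the gripper's body presses on something with over 40 N, if the wrist force passes 120 N, or if a joint passes its speed limit or range.

### The arm

A 6-joint arm with a two-finger parallel gripper is mounted at the origin on a cart in front of the work surface, level with it; the furniture and walls round the work are solid. World frame = base frame: x ahead of the robot, y to its left, z up, the work surface at z = 0. Lengths are in mm, angles in degrees, forces in N, time in s.
With the tool pointing down it reaches from about 350 to 850 mm from the base axis. Payload 8.1 kg.
Tool frame: the origin (TCP) lies at the very end of the fingers, on their centre line; the grasp point (between the pads) lies 19 mm behind it; z points along the fingers, y is the line along which they close (so a half turn about z gives the same grasp; the last joint's range is limited). The gripper opens to 85 mm and grips with 20 to 120 N. Pads are 22 mm wide; open, the fingers measure 114 mm over their backs; the gripper's body (76 mm by 85 mm) begins 54 mm behind the grasp point. The pads swing forward as they close: fully open they stand 13 mm farther back than shut.
Start: joints at [67.472, 7.471, 85.268, -0, 87.261, -4.893], TCP at [181.756, 571.813, 231.292] pointing down, gripper open.
Joint ranges: [-169.43, 169.43], [-51.17, 129.36], [1.28, 143.12], [-76.62, 256.62], [0, 156.53], [-152.29, 152.29]. Speed limits (degrees/s): [136.94, 136.94, 159.86, 180, 180, 180].

### API

Orientations are given as [roll, pitch, yaw] about the fixed x, y, z axes, in that order (R = Rz(yaw) Ry(pitch) Rx(roll)).
In Python, from bench import * gives the robot as it stands.
- The arm moves only by the tool play_rows, never from a script. Its argument "increments" is a list of rows, each a list of 3 entries, a list of its own where there are three numbers: the gripper's target within -1 to 1 (fully open at 1, half-way at 0, shut at -1), then the shift along the tool's x, y, z in mm, then the turn about the tool's z in rad. A call has 1 to 12 rows; each row shifts and turns the commanded pose from where the row before left it, along the tool's axes as they then stand; what a row does not reach is not made up. A row lasts 1/12 s, in which the tool goes at most 41.7 mm and 7.16 degrees, less where a joint would pass 70% of its speed; a pose out of reach is approached as far as the arm can. A call is refused whole if a number of a shift passes 41.7 or a number of a turn 0.125, either way. A call with a gripper value outside its range is refused whole. The fingers move at their own pace and stop on an object; "force" is the grip in N (left out, the last holds). Time passes only in rows, so rows that do not move let the fingers close. It gives the time, the measured TCP pose, the force, the opening and the grip force at its end, in the units of the state.
- sense(): the state, without advancing time (a new reading comes with each control period).
- snapshot(name): name is "scene" or "top" or "wrist"; returns a dict with "color" (400x640x3 uint8, red, green, blue), "intrinsics" (3x3 intrinsics, pixels), "k1" (the pictures are not rectified: a ray, as slopes to the right and down, at radius r is drawn at 1 + k1 r^2 times it, then the intrinsics apply), "world_from_camera" (4x4, takes a point from camera to world coordinates). Camera axes: x right, y down, z forward; pixel columns grow to the right and rows downward; lengths in mm; the calibration is good to about 2 mm. A picture is of the moment at which its call begins. There is no depth.
- hand_in(): hands the job in; it is judged then, once.
Trained networks look in a picture, given as the dict that the camera call returned (one of the last four; its "shot" number tells which), for a name from the list of things; names that differ only in an ending like _2 or _b are one class to them, and where a whole thing is asked for, a point or a joint stands for the part that bears it (a point fixed in the world has none). Each returns a list of dicts, best first, with "p" (0 to 1); they miss things now and then, are a little off and sometimes report something else, mostly with a low value. They report only what shows in the picture. A call takes as long as a camera call.
- find_in(query, picture): "xyz" ([x, y, z] in mm, in the coordinates of the camera as it stood for that picture, good to about 4 mm: the middle of the surface that is visible of it).
- regions_of(query, picture): "mask" (400x640 bool, what is visible of it).
- pinpoint(query, picture): "xyz" ([x, y, z] in mm, in the coordinates of the camera as it stood for that picture, good to about 4 mm: a listed point, or the origin of a listed thing).
The state is a dict: "time": time; "joint_pos": joint angles; "qd": joint speeds; "joint_efforts": joint torques, N m; "tool_pos": TCP position; "tcp_rot": TCP orientation; "ft_force": force on the tool from outside, world axes, zero at the start; "wrist_torque": the same for the moment, N m; "finger_gap": finger opening in mm; "grip_force": force on a finger pad.
Only numpy, scipy, OpenCV 4.12 (cv2) and the standard library are available. Lean on these libraries where they do the work, as an engineer would, in place of code of your own. Each camera call takes 0.05 s, during which the arm holds its last target. There are 200 camera calls.

## Working session

There is one attempt and no reset: what is moved stays moved. The work goes in short steps, Python scripts to look and compute and a tool call to move; the robot and the scene stay as the last step left them, time stands still between calls to the robot, and variables do not carry over. Pictures are saved under pics/ and viewed, at most 14 in all, crops included, and the job is handed in when it is done.

Besides the shell and the picture viewer there is one more tool, called after "Emit:" as name(argument=value, ...) on one line, values as JSON. play_rows: Moves the arm, as the interface text tells. Its arguments: {"type":"object","properties":{"increments":{"type":"array","items":{"type":"array"}},"force":{"type":"number"}},"required":["increments"]}

```bash
mkdir -p pics; cat > h.py <<'E'
from bench import *
import numpy as np, cv2
N=["jig_narrow","jig_broad","board_narrow","board_broad","block_narrow","block_broad","glue_stick","eraser","clip_tin"]
def w(p,x):
    T=np.array(p["world_from_camera"]); return T[:3,:3]@np.array(x)+T[:3,3]
def ray(p,uv,z):
    K=np.array(p["intrinsics"],float);k=p["k1"]
    s=np.array([(uv[0]-K[0,2])/K[0,0],(uv[1]-K[1,2])/K[1,1]]);d=s.copy()
    for _ in range(20): d=s/(1+k*(d@d))
    T=np.array(p["world_from_camera"]);v=T[:3,:3]@np.array([d[0],d[1],1]);o=T[:3,3]
    return o+v*(z-o[2])/v[2]
def save(p,n): cv2.imwrite("pics/"+n+".png",p["color"][:,:,::-1])
def rect(p,q,z):
    r=regions_of(q,p)
    if not r: return None
    m=np.array(r[0]["mask"],np.uint8)
    c=max(cv2.findContours(m,cv2.RETR_EXTERNAL,cv2.CHAIN_APPROX_NONE)[0],key=len)[:,0]
    P=np.array([ray(p,u,z)[:2] for u in c],np.float32)
    (cx,cy),(a,b),t=cv2.minAreaRect(P)
    if a<b:a,b,t=b,a,t+90
    return np.round([cx,cy,a,b,(t+90)%180-90,r[0]["p"]],2)
E
python3 - <<'E'
from h import *
Z=dict(board_narrow=6,board_broad=6,block_narrow=20,block_broad=20,glue_stick=12,eraser=13,clip_tin=30,jig_narrow=10,jig_broad=10)
for c in ["top","scene"]:
    p=snapshot(c);save(p,c)
    print(c,np.round(p["world_from_camera"],2).tolist())
    for n in N:
        print(n,[(np.round(w(p,f["xyz"])).tolist(),round(f["p"],2)) for f in pinpoint(n,p)[:2]],rect(p,n,Z[n]))
print(sense())
E
```

```text
top [[0.02, -1.0, 0.06, 485.23], [-1.0, -0.02, -0.01, 11.57], [0.01, -0.06, -1.0, 1015.95], [0.0, 0.0, 0.0, 1.0]]
jig_narrow [([620.0, -247.0, 8.0], 0.91)] [ 558.32 -242.24  147.12   78.19  -19.07    0.86]
jig_broad [([598.0, 169.0, 8.0], 0.63), ([401.0, 161.0, -2.0], 0.46)] [568.9  131.94 116.95  93.2   18.68   0.81]
board_narrow [([389.0, 319.0, 1.0], 0.69), ([375.0, -330.0, 0.0], 0.23)] [387.97 319.84 111.41  41.79 -15.28   0.73]
board_broad [([680.0, -15.0, -1.0], 0.95), ([386.0, 319.0, 1.0], 0.17)] [682.66 -18.73  83.19  62.38  -4.28   0.89]
block_narrow [([456.0, -12.0, 4.0], 0.56)] [457.35 -14.92 112.53  40.43   7.69   0.97]
block_broad [([375.0, -331.0, 1.0], 0.62)] [ 378.78 -330.     82.98   64.63  -20.76    0.63]
glue_stick [([404.0, 159.0, -0.0], 0.72)] [403.27 162.63  94.45  22.83 -88.48   0.69]
eraser [([568.0, 3.0, -1.0], 0.58)] [564.1    0.93  42.64  21.6    8.38   0.67]
clip_tin [([409.0, -167.0, -1.0], 0.89)] [ 408.17 -163.02   63.14   59.99  -88.96    0.69]
scene [[-0.99, -0.12, 0.12, 363.46], [-0.17, 0.73, -0.66, 855.21], [-0.01, -0.67, -0.74, 1022.35], [0.0, 0.0, 
[... 807 characters left out ...]
3.26    0.85]
{'time': 1.9, 'joint_pos': array([ 6.74722512e+01,  7.47426820e+00,  8.52679566e+01, -7.77066372e-04,
        8.72609722e+01, -4.89367366e+00]), 'qd': array([ 0.02878024,  0.01341914,  0.03492303, -0.07882868,  0.03758245,
        0.03592231]), 'joint_efforts': array([ 2.78919680e-05, -5.69299185e+01, -5.00853646e+01, -2.35083353e-04,
        1.22296999e-03,  2.36133758e-05]), 'tool_pos': array([181.75152181, 571.80954083, 231.25835328]), 'tcp_rot': array([-1.79996748e+02,  5.00623291e-04,  1.62365962e+02]), 'ft_force': array([0.11631212, 0.09634304, 0.07645898]), 'wrist_torque': array([-0.023996  ,  0.01100789, -0.01299155]), 'grip_force': 0.0, 'finger_gap': 85.41206844158643}
```

View pics/top.png

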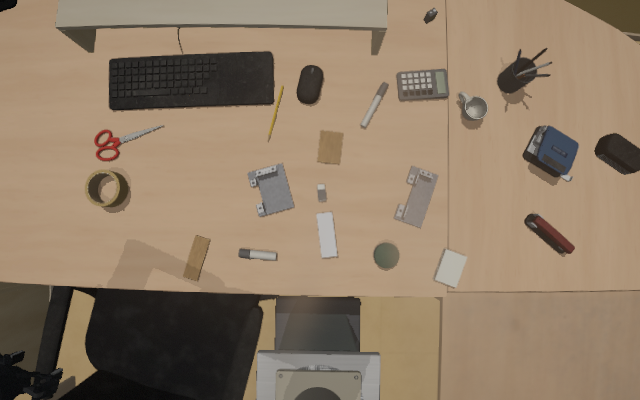

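View pics/scene.png

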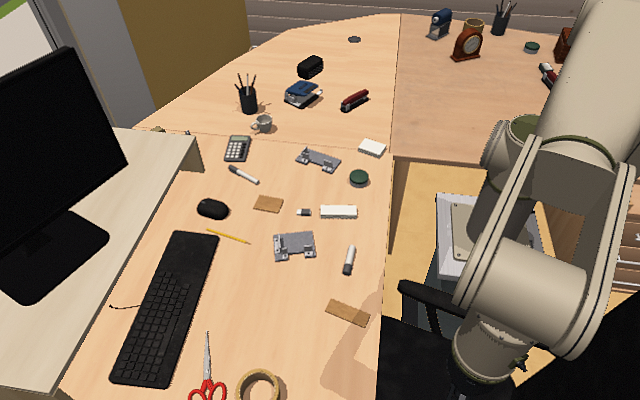

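View crops.

The top view shows the narrow jig at about (417,196), the broad jig at (271,189), the boards at (197,257) and (330,147), and the blocks at (327,235) and (451,268). I'll zoom in on the jigs for their orientation.

```bash
cat >> h.py <<'E'
def plan(x,y,z,yaw,n):
    "n equal rows (shift in tool axes, turn) to reach a pose with the tool down"
    s=sense(); P=np.array(s["tool_pos"]); a=s["tcp_rot"][2]
    d=(yaw-a+180)%360-180; A=np.zeros((2,2))
    for k in range(n):
        t=np.radians(a+d*k/n); A+=np.array([[np.cos(t),np.sin(t)],[np.sin(t),-np.cos(t)]])
    sh=np.linalg.solve(A,np.array([x,y])-P[:2])
    print(n,"rows of",np.round([*sh,(P[2]-z)/n],2),"turn",round(-np.radians(d)/n,4))
E
python3 - <<'E'
from h import *
p=cv2.imread("pics/top.png")
a=cv2.resize(p[150:240,235:305],None,fx=5,fy=5,interpolation=2);b=cv2.resize(p[150:240,385:455],None,fx=5,fy=5,interpolation=2)
cv2.imwrite("pics/jigs.png",np.hstack([a,b]))
plan(388,320,150,164.7,9)
E
```

```text
9 rows of [-29.96 -20.27   9.03] turn -0.0045
```

View pics/jigs.png

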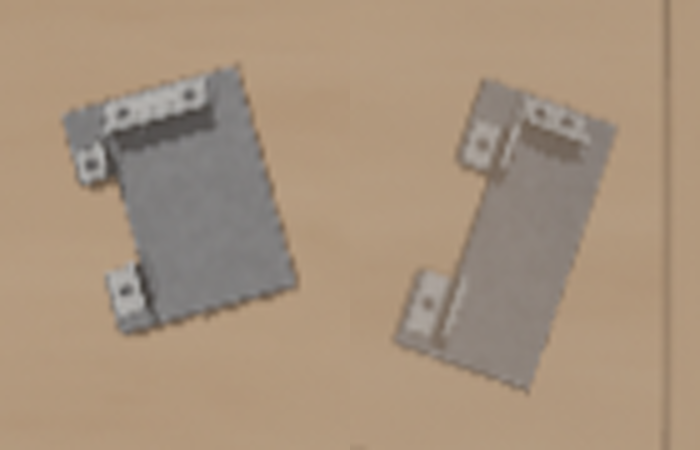

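The crop shows the same layout in both jigs: the end fence at the far side (+x world) and the long fence on the left (+y world), with the finger notch cut through the plate. I'll start the move.

Emit:
play_rows(increments=[[1,[-30,-20.3,9],-0.0045],[1,[-30,-20.3,9],-0.0045],[1,[-30,-20.3,9],-0.0045],[1,[-30,-20.3,9],-0.0045],[1,[-30,-20.3,9],-0.0045],[1,[-30,-20.3,9],-0.0045],[1,[-30,-20.3,9],-0.0045],[1,[-30,-20.3,9],-0.0045],[1,[-30,-20.3,9],-0.0045],[1,[0,0,0],0],[1,[0,0,0],0]], force=40)

```text
time: 2.82
tool_pos: [389.0, 318.0, 149.8]
tcp_rot: [-180.0, -0.0, 164.5]
ft_force: [0.3, 0.6, 0.0]
finger_gap: 85.4
grip_force: 0.0
```

```bash
python3 - <<'E'
from h import *
p=snapshot("wrist");save(p,"w1")
print(np.round(p["world_from_camera"],2).tolist(),p["intrinsics"])
print(rect(p,"board_narrow",6)); s=sense(); print(s["tool_pos"],s["tcp_rot"],s["joint_pos"])
E
```

```text
[[0.27, 0.92, 0.27, 320.72], [0.96, -0.26, -0.08, 338.34], [-0.0, 0.28, -0.96, 291.87], [0.0, 0.0, 0.0, 1.0]] [[304.85210828   0.         314.92402255]
 [  0.         304.85210828 202.44906677]
 [  0.           0.           1.        ]]
[388.46 322.73 111.71  40.09 -15.4    0.76]
[388.14974154 320.04120327 150.58770708] [ 1.79966829e+02 -1.07246827e-02  1.64651879e+02] [ 3.36435327e+01 -4.61591519e+00  1.06107443e+02  3.04717494e-02
  7.84904790e+01 -4.10144188e+01]
```

View pics/w1.png

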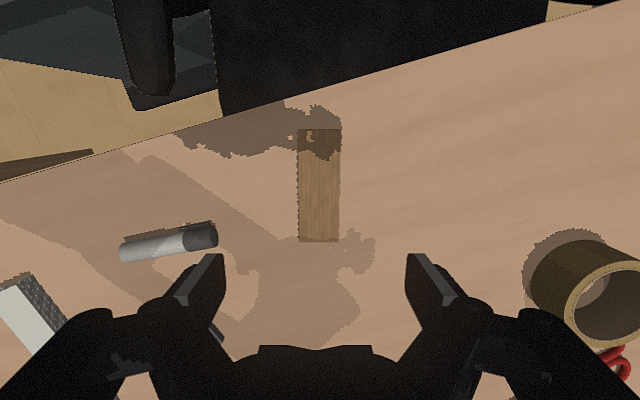

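The wrist view shows the board between the fingers at pixel (319,185), aligned with them. I'll descend and grip.

Emit:
play_rows(increments=[[1,[0,0.5,35],0],[1,[0,0.5,35],0],[1,[0,0.5,35],0],[1,[0,0,30],0],[1,[0,0,10],0],[1,[0,0,5],0],[-1,[0,0,0],0],[-1,[0,0,0],0],[-1,[0,0,0],0],[-1,[0,0,0],0],[-1,[0,0,0],0],[-1,[0,0,0],0]], force=40)

```text
time: 3.92
tool_pos: [390.2, 322.2, 2.8]
tcp_rot: [179.8, 0.1, 164.7]
ft_force: [-1.9, -0.4, 8.0]
finger_gap: 37.6
grip_force: 39.1
```

```bash
python3 - <<'E'
from h import *
p=snapshot("wrist");save(p,"w2");s=sense();print(s)
E
```

```text
{'time': 3.9667, 'joint_pos': array([ 3.37279795e+01,  6.89124456e+00,  1.11453549e+02,  1.91528502e-02,
        6.14377601e+01, -4.09554243e+01]), 'qd': array([-0.07057977,  0.04981897, -0.00449432, -0.00364865, -0.08270713,
       -0.09462348]), 'joint_efforts': array([-5.57755977e-01, -4.44146705e+01, -3.92782366e+01, -2.87094349e-01,
       -7.87164811e-01,  8.66247690e-03]), 'tool_pos': array([390.24388938, 322.22643416,   2.78032323]), 'tcp_rot': array([1.79824732e+02, 1.29798366e-01, 1.64674080e+02]), 'ft_force': array([-2.42187696, -0.30643012,  7.60945251]), 'wrist_torque': array([-0.04176548,  0.43577195,  0.04158563]), 'grip_force': 39.06461298465729, 'finger_gap': 37.61651268783258}
```

View pics/w2.png

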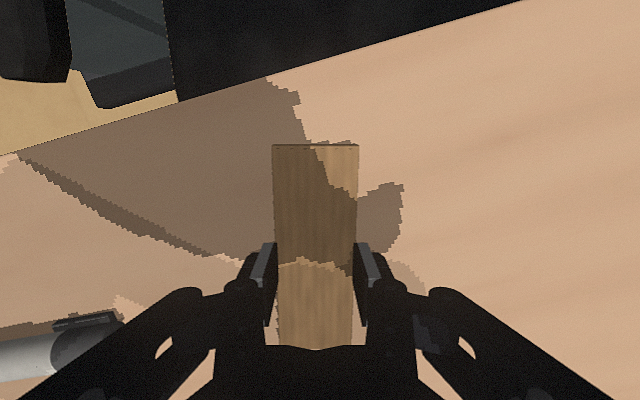

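The board is held between the pads, with the shadow edge across it. I'll lift and carry it to a spot where both jigs are in view.

Emit:
play_rows(increments=[[-1,[0,0,-10],0],[-1,[0,0,-35],0],[-1,[0,0,-35],0],[-1,[-5,-5,-35],0],[-1,[-27,-24,-13],0],[-1,[-28.5,-26,-8],0],[-1,[-28.5,-26,-8],0],[-1,[-28.5,-26,-8],0],[-1,[-28.5,-26,-8],0],[-1,[-28.5,-26,-8],0],[-1,[-28.5,-26,0],0],[-1,[-28.5,-26,0],0]])

```text
time: 4.97
tool_pos: [557.8, 54.5, 170.9]
tcp_rot: [179.9, 0.2, 164.7]
ft_force: [0.9, 1.3, -0.8]
finger_gap: 37.4
grip_force: 40.2
```

Emit:
play_rows(increments=[[-1,[-28.5,-26,0],0],[-1,[-28.5,-26,0],0],[-1,[-28.5,-26,0],0],[-1,[0,0,0],0],[-1,[0,0,0],0]])

```text
time: 5.38
tool_pos: [618.8, -43.7, 169.1]
tcp_rot: [-180.0, 0.0, 164.5]
ft_force: [-0.6, 0.2, 0.2]
finger_gap: 37.3
grip_force: 40.2
```

```bash
python3 - <<'E'
from h import *
p=snapshot("wrist");save(p,"w3");s=sense();print(s["tool_pos"],s["tcp_rot"],s["finger_gap"],s["ft_force"])
for n in ["jig_narrow","jig_broad"]: print(n,[(np.round(w(p,f["xyz"]),1).tolist(),round(f["p"],2)) for f in pinpoint(n,p)[:2]],rect(p,n,10))
for n,h in [("board_broad",6),("block_narrow",20),("block_broad",20),("eraser",13)]: print(n,rect(p,n,h))
np.save("w3T.npy",p["world_from_camera"]);print(p["k1"])
E
```

```text
[618.24928102 -42.22176547 169.09686401] [1.79978640e+02 1.95653013e-02 1.64574280e+02] 37.7869460393594 [-0.70561137  0.59003462 -0.61493555]
jig_narrow [([614.2, -239.6, 8.4], 0.93)] [ 561.58 -237.97  147.57   82.13  -19.74    0.82]
jig_broad [([597.7, 175.8, 6.6], 0.97)] [568.77 134.76 118.04  98.43  16.88   0.68]
board_broad [678.69  -0.68  73.21  30.02  -4.92   0.83]
block_narrow [482.97  -8.38  64.61  40.64   8.07   0.78]
block_broad None
eraser [565.     3.7   42.65  21.69   7.08   0.97]
-0.002597371287764227
```

View pics/w3.png

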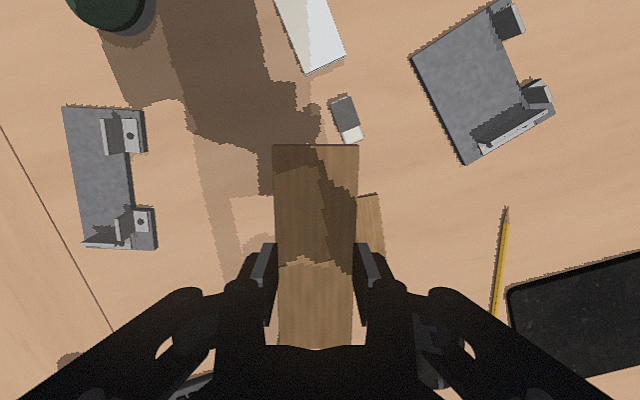

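The picture shows the board firmly held, the narrow jig at left (plate corners near (63,106), (145,108), (157,249), (82,247)) and the broad jig at upper right. I'll zoom in to read the inside corners.

```bash
python3 - <<'E'
import cv2,numpy as np
p=cv2.imread("pics/w3.png")
a=cv2.resize(p[95:260,55:165],None,fx=3.6,fy=3.6,interpolation=2);b=cv2.resize(p[0:165,405:515+50],None,fx=2.5,fy=2.5,interpolation=2)
b=np.vstack([b,np.zeros((a.shape[0]-b.shape[0],b.shape[1],3),np.uint8)])
cv2.imwrite("pics/j2.png",np.hstack([a,b]));print(a.shape)
E
```

```text
(594, 396, 3)
```

View pics/j2.png

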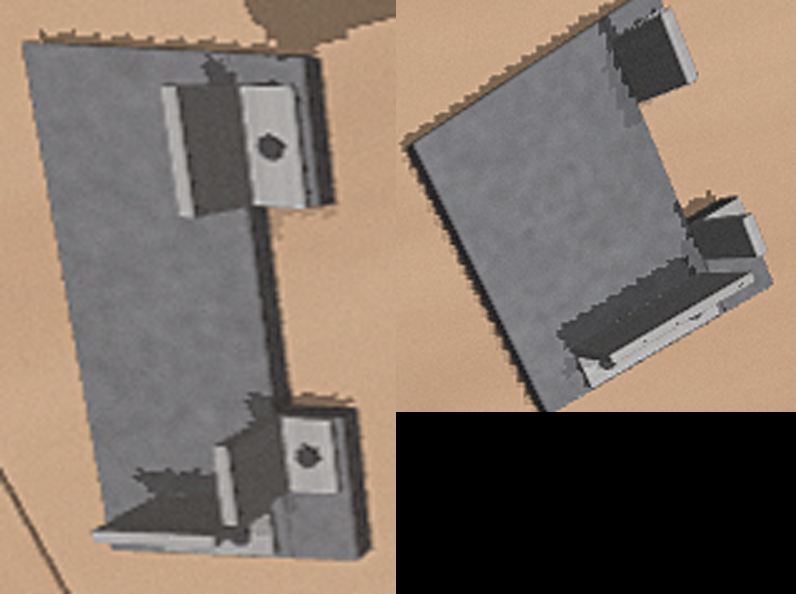

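The crop shows thin upright fences. For the narrow jig, the long-fence top inner edge runs (100,119)-(105,155) and (115,219)-(117,240), and the end-fence top edge runs (81,242)-(114,244). I'll convert these to positions.

```bash
python3 - <<'E'
from h import *
p=snapshot("wrist")
def c1(q,z): return ray(p,(q[0]/3.6+55,q[1]/3.6+95),z)[:2]
def c2(q,z): return ray(p,((q[0]-396)/2.5+405,q[1]/2.5),z)[:2]
def ang(a,b): d=b-a; return round(float(np.degrees(np.arctan2(d[1],d[0]))%180),1)
L=[c1(q,38) for q in [(163,85),(180,215),(215,447),(223,523)]]; E=[c1(q,38) for q in [(93,531),(213,536)]]
P=[c1(q,10) for q in [(24,42),(105,515),(307,55),(355,557)]]; Nn=[c1(q,10) for q in [(250,208),(278,405)]]
print("N long",np.round(L,1).tolist(),ang(L[3],L[0]),"end",np.round(E,1).tolist(),ang(*E))
print("plate",np.round(P,1).tolist(),ang(P[0],P[1]),ang(P[2],P[3]),"notch",np.round(Nn,1).tolist(),ang(*Nn))
B=[c2(q,10) for q in [(612,35),(638,103),(690,220),(705,268)]];Bt=[c2(q,38) for q in [(662,15),(688,82),(742,213),(757,257)]]
print("B long",np.round(B,1).tolist(),ang(B[3],B[0]),np.round(Bt,1).tolist(),ang(Bt[3],Bt[0]))
Q=[c2(q,10) for q in [(412,147),(549,410),(773,283)]];print("plate",np.round(Q,1).tolist(),ang(Q[0],Q[1]),ang(Q[1],Q[2]))
for q in [(560,330),(690,260)]: print(np.round(c2(q,10),1),np.round(c2(q,38),1))
for q in [(578,358),(750,272)]: print(np.round(c2(q,38),1),np.round(c2(q,10),1))
E
```

```text
N long [[505.1, -200.4], [534.5, -210.4], [592.6, -228.9], [613.0, -236.3]] 161.6 end [[605.9, -271.2], [615.8, -240.6]] 72.2
plate [[481.0, -249.1], [608.0, -291.1], [503.6, -178.9], [640.0, -225.2]] 161.7 161.3 notch [[536.3, -210.6], [590.1, -227.1]] 162.9
B long [[509.7, 149.8], [533.7, 156.5], [578.3, 171.3], [597.1, 175.5]] 16.4 [[511.9, 149.7], [533.2, 156.1], [578.0, 170.5], [593.7, 174.6]] 16.9
plate [[526.8, 76.1], [635.5, 111.6], [609.4, 200.0]] 18.1 106.5
[605.6 119.7] [600.4 106.6]
[592.7 170.2] [588.7 152.4]
[611.7 111.6] [618.1 125.2]
[598. 172.] [603.  191.8]
```

```bash
cat >> h.py <<'E'
JN=(617.3,-237.7,161.6); JB=(596.0,175.6,197.0)
def j2w(J,x,y):
    t=np.radians(J[2]);c,s=np.cos(t),np.sin(t); return J[0]+c*x-s*y, J[1]+s*x+c*y
def w2j(J,X,Y):
    t=np.radians(J[2]);c,s=np.cos(t),np.sin(t); return c*(X-J[0])+s*(Y-J[1]), -s*(X-J[0])+c*(Y-J[1])
def st(J=None):
    s=sense(); P=s["tool_pos"]; print("t",s["time"],"tcp",np.round(P,1),"yaw",round(s["tcp_rot"][2],2),"F",np.round(s["ft_force"],1),"gap",round(s["finger_gap"],1))
    if J: print("jig xy",np.round(w2j(J,P[0],P[1]),1), "F jig",np.round(w2j((0,0,J[2]),*s["ft_force"][:2]),1))
E
python3 -c "
from h import *
plan(*j2w(JN,60,25.5),70,161.6,8)"
```

```text
8 rows of [  0.63 -26.57  12.32] turn 0.0068
```

Emit:
play_rows(increments=[[-1,[0.6,-26.6,12.3],0.0068],[-1,[0.6,-26.6,12.3],0.0068],[-1,[0.6,-26.6,12.3],0.0068],[-1,[0.6,-26.6,12.3],0.0068],[-1,[0.6,-26.6,12.3],0.0068],[-1,[0.6,-26.6,12.3],0.0068],[-1,[0.6,-26.6,12.3],0.0068],[-1,[0.6,-26.6,12.3],0.0068],[-1,[0,0,28],0],[-1,[0,0,15],0],[-1,[0,0,8],0],[-1,[0,0,3],0]])

```text
time: 6.88
tool_pos: [551.1, -243.3, 14.1]
tcp_rot: [180.0, -0.2, 161.6]
ft_force: [-1.1, -0.5, -0.3]
finger_gap: 37.6
grip_force: 40.3
```

Emit:
play_rows(increments=[[-1,[0,0,2],0],[-1,[0,0,1],0],[-1,[0,0,0],0]])

```text
time: 7.13
tool_pos: [553.3, -244.0, 14.0]
tcp_rot: [-180.0, 0.1, 161.6]
ft_force: [-0.4, -0.0, -0.2]
finger_gap: 37.5
grip_force: 40.2
```

```bash
python3 -c "
from h import *
st(JN)"
```

```text
t 7.1333 tcp [ 553.3 -244.    14. ] yaw 161.61 F [-0.4 -0.  -0.2] gap 37.5
jig xy [58.7 26.2] F jig [0.4 0.2]
```

Emit:
play_rows(increments=[[-1,[0,0,1],0],[-1,[0,0,0.5],0],[-1,[0,0,0],0]])

```text
time: 7.38
tool_pos: [553.5, -244.1, 12.9]
tcp_rot: [-180.0, 0.1, 161.6]
ft_force: [-0.5, -0.5, 5.1]
finger_gap: 37.3
grip_force: 41.2
```

```bash
python3 -c "
from h import *
st(JN)"
```

```text
t 7.3833 tcp [ 553.5 -244.1   12.9] yaw 161.58 F [-0.5 -0.5  5.1] gap 37.3
jig xy [58.5 26.2] F jig [0.3 0.7]
```

Contact at z 12.9 with 5 N. Next I'll push toward the end fence, then the long fence.

Emit:
play_rows(increments=[[-1,[-2,0,0],0],[-1,[-2,0,0],0],[-1,[-2,0,0],0],[-1,[-1,0,0],0],[-1,[0,0,0],0]])

```text
time: 7.8
tool_pos: [558.2, -245.7, 12.8]
tcp_rot: [180.0, -0.2, 161.6]
ft_force: [-12.0, 3.9, 14.5]
finger_gap: 37.5
grip_force: 43.0
```

```bash
python3 -c "
from h import *
st(JN)"
```

```text
t 7.8 tcp [ 558.2 -245.7   12.8] yaw 161.58 F [-12.    3.9  14.5] gap 37.5
jig xy [53.6 26.2] F jig [12.6  0.1]
```

Emit:
play_rows(increments=[[-1,[0,2,0],0],[-1,[0,2,0],0],[-1,[0,1.5,0],0],[-1,[0,1.5,0],0],[-1,[0,0,0],0]])

```text
time: 8.22
tool_pos: [558.4, -245.1, 12.9]
tcp_rot: [-179.5, -0.1, 161.5]
ft_force: [-20.9, -23.4, 10.2]
finger_gap: 37.3
grip_force: 42.0
```

```bash
python3 -c "
from h import *
st(JN)"
```

```text
t 8.2167 tcp [ 558.4 -245.1   12.9] yaw 161.52 F [-20.9 -23.4  10.2] gap 37.3
jig xy [53.5 25.6] F jig [12.4 28.8]
```

```bash
python3 - <<'E'
from h import *
p=snapshot("wrist");a=p["color"][130:330,200:440,::-1]
t=snapshot("top");b=t["color"][150:240,380:460,::-1]
cv2.imwrite("pics/c1.png",np.hstack([cv2.resize(a,(480,400),interpolation=2),cv2.resize(b,(320,400),interpolation=2)]))
E
```

```text
(no output)
```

View pics/c1.png

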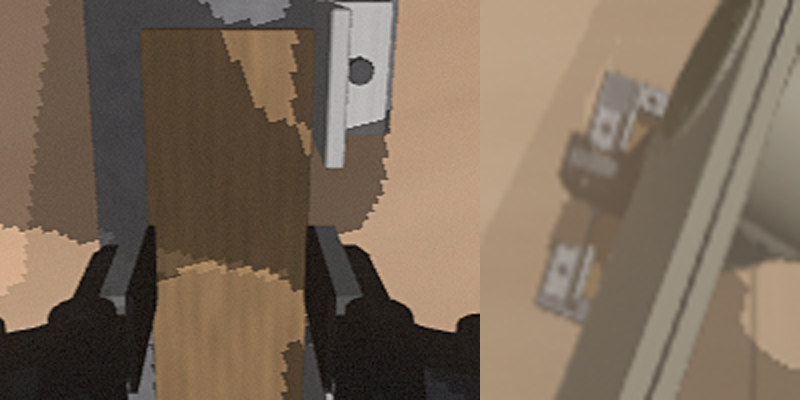

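```bash
python3 - <<'E'
from h import *
p=snapshot("wrist")
for q,z in [((141,29),16),((315,29),16),((309,200),16),((331,10),38),((328,165),38),((331,10),32),((328,165),32),((313,10),10),((85,20),10),((98,200),10)]:
    print(q,z,np.round(w2j(JN,*ray(p,(q[0]/2+200,q[1]/2+130),z)[:2]),1))
st(JN)
E
```

```text
(141, 29) 16 [111.4  44.1]
(315, 29) 16 [111.4   5. ]
(309, 200) 16 [70.3  4.9]
(331, 10) 38 [117.    4.9]
(328, 165) 38 [86.4  4.2]
(331, 10) 32 [116.6   4. ]
(328, 165) 32 [84.5  3.2]
(313, 10) 10 [115.2   4.8]
(85, 20) 10 [112.9  58.1]
(98, 200) 10 [67.8 57.8]
t 8.3667 tcp [ 558.4 -245.1   12.8] yaw 161.5 F [-19.6 -21.2  10.2] gap 37.4
jig xy [53.5 25.6] F jig [11.9 26.3]
```

The board touches the long fence; my estimate of the fence position was 5 mm off in y. I'll open slightly so the outer finger squares the board, then look at the forces.

Emit:
play_rows(increments=[[0.13,[0,0,0],0],[0.13,[0,0,0],0],[0.13,[0,0,0],0],[0.13,[0,1,0],0],[0.13,[0,1,0],0],[0.13,[0,0,0],0]])

```text
time: 8.87
tool_pos: [560.8, -241.1, 12.1]
tcp_rot: [-179.7, 0.0, 161.5]
ft_force: [-9.0, -16.4, 0.7]
finger_gap: 48.4
grip_force: 9.3
```

```bash
sed -i 's/^JN=(617.3,-237.7/JN=(615.7,-242.4/' h.py; python3 -c "
from h import *
st(JN)"
```

```text
t 8.8667 tcp [ 560.8 -241.1   12.1] yaw 161.54 F [ -9.  -16.4   0.7] gap 48.4
jig xy [52.5 16.1] F jig [ 3.4 18.4]
```

Emit:
play_rows(increments=[[0.13,[3,-4,0],0],[0.13,[0,-4.5,0],0],[1,[0,0,0],0],[1,[0,0,0],0],[1,[0,0,-10],0],[1,[0,0,-35],0],[1,[0,0,-40],0],[1,[0,0,-40],0],[1,[0,0,0],0],[1,[0,0,0],0]])

```text
time: 9.7
tool_pos: [559.3, -245.6, 141.6]
tcp_rot: [-179.9, 0.5, 161.6]
ft_force: [0.2, 0.3, 0.2]
finger_gap: 85.3
grip_force: 0.0
```

```bash
python3 - <<'E'
from h import *
p=snapshot("wrist");cv2.imwrite("pics/c2.png",cv2.resize(p["color"][80:280,180:440,::-1],(780,600),interpolation=2))
r=rect(p,"board_narrow",16);print(r,w2j(JN,r[0],r[1]),rect(p,"block_narrow",20));st(JN)
plan(458,-14,110,187.8,9)
E
```

```text
[ 555.87 -243.77  110.66   39.8   -18.33    0.59] (np.float64(56.338812596072735), np.float64(20.185242016498123)) [488.13 -14.3   53.07  51.38 -82.86   0.6 ]
t 9.85 tcp [ 555.8 -243.9  135.3] yaw 161.59 F [-0.7  0.4 -0.7] gap 85.4
jig xy [56.4 20.4] F jig [ 0.8 -0.2]
9 rows of [13.91 24.3   2.82] turn -0.0508
```

View pics/c2.png

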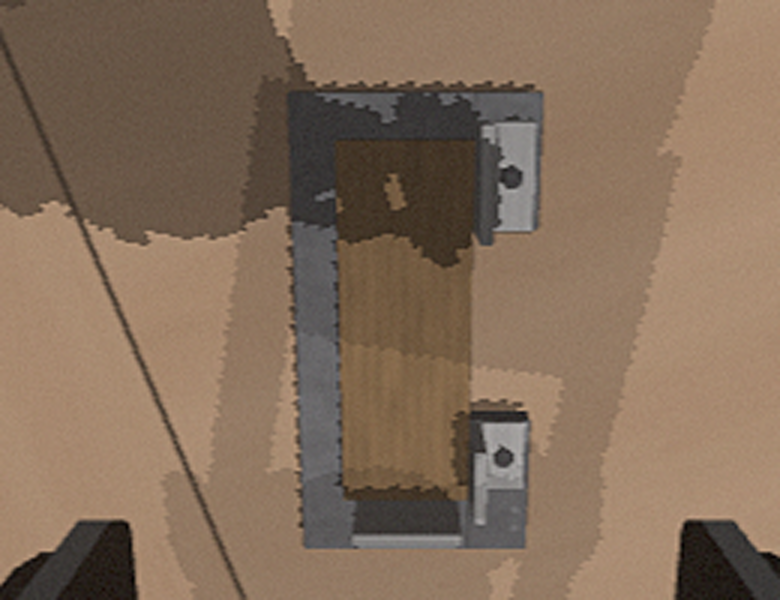

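The view shows the board lying flat in the jig against the long-fence bars, with its near end at crop row ~500 and the fence top at row ~535. I'll check that end gap numerically.

```bash
python3 - <<'E'
from h import *
p=snapshot("wrist");st(JN)
def f(q,z): print(q,z,np.round(w2j(JN,*ray(p,(q[0]/3+180,q[1]/3+80),z)[:2]),1))
for q,z in [((405,500),16),((405,500),10),((405,535),38),((336,140),16),((475,140),16),((470,498),16),((480,127),38),((482,240),38),((475,525),38),((290,90),10),((305,547),10)]: f(q,z)
cv2.imwrite("pics/c3.png",cv2.resize(p["color"][230:280,270:370,::-1],(800,400),interpolation=0))
E
```

```text
t 9.9 tcp [ 555.4 -243.8  134.7] yaw 161.58 F [-0.6  0.4  0.5] gap 85.3
jig xy [56.8 20.4] F jig [ 0.7 -0.2]
(405, 500) 16 [ 8.5 18.8]
(405, 500) 10 [ 5.8 18.8]
(405, 535) 38 [ 7.6 18.8]
(336, 140) 16 [117.3  38. ]
(475, 140) 16 [117.3  -0.6]
(470, 498) 16 [ 9.2 -1.4]
(480, 127) 38 [ 1.213e+02 -1.000e-01]
(482, 240) 38 [92.7 -1.3]
(475, 525) 38 [10.7 -1.3]
(290, 90) 10 [130.6  51. ]
(305, 547) 10 [-10.7  51.1]
```

View pics/c3.png

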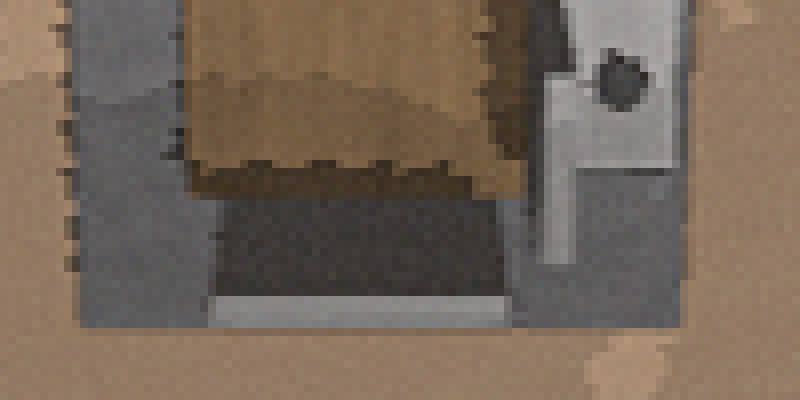

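The board end meets the end fence face within about a millimetre. I'll re-push it together with the block. Next is the narrow block.

Emit:
play_rows(increments=[[1,[13.9,24.3,2.8],-0.0508],[1,[13.9,24.3,2.8],-0.0508],[1,[13.9,24.3,2.8],-0.0508],[1,[13.9,24.3,2.8],-0.0508],[1,[13.9,24.3,2.8],-0.0508],[1,[13.9,24.3,2.8],-0.0508],[1,[13.9,24.3,2.8],-0.0508],[1,[13.9,24.3,2.8],-0.0508],[1,[13.9,24.3,2.8],-0.0508],[1,[0,0,0],0],[1,[0,0,0],0],[1,[0,0,0],0]])

```text
time: 10.9
tool_pos: [458.5, -14.7, 110.5]
tcp_rot: [180.0, -0.1, -172.2]
ft_force: [-0.6, 0.7, 0.2]
finger_gap: 85.4
grip_force: 0.0
```

```bash
python3 - <<'E'
from h import *
p=snapshot("wrist")
r=rect(p,"block_narrow",20);print(r);st()
plan(r[0],r[1],3,r[4]+180,5)
E
```

```text
[456.45 -11.83 111.76  41.07   7.96   0.92]
t 11.0 tcp [459.1 -15.3 111. ] yaw -172.3 F [1.  0.2 0. ] gap 85.6
5 rows of [ 0.44  0.76 21.6 ] turn -0.0009
```

Emit:
play_rows(increments=[[1,[0.5,-0.5,35],0],[1,[0.5,-0.5,35],0],[1,[0.5,-0.5,25],0],[1,[0,0,9],0],[1,[0,0,3],0],[-1,[0,0,0],0],[-1,[0,0,0],0],[-1,[0,0,0],0],[-1,[0,0,0],0],[-1,[0,0,0],0],[-1,[0,0,0],0]])

```text
time: 11.92
tool_pos: [459.4, -16.6, 6.2]
tcp_rot: [-179.9, 0.2, -172.2]
ft_force: [0.0, 0.2, 5.3]
finger_gap: 38.6
grip_force: 40.6
```

```bash
python3 - <<'E'
from h import *
p=snapshot("wrist")
r=rect(p,"block_narrow",20);print(r);st()
E
```

```text
[452.13 -16.44 103.81  39.98   7.81   0.66]
t 12.0167 tcp [459.4 -16.6   6.1] yaw -172.23 F [-0.4  0.   4.8] gap 38.9
```

Emit:
play_rows(increments=[[-1,[0,0,-10],0],[-1,[0,0,-35],0],[-1,[0,0,-35],0],[-1,[0,0,0],0]])

```text
time: 12.35
tool_pos: [462.4, -17.0, 92.5]
tcp_rot: [-179.8, 0.6, -172.2]
ft_force: [0.9, -0.5, 0.1]
finger_gap: 39.2
grip_force: 40.8
```

```bash
python3 - <<'E'
from h import *
st(); plan(*j2w(JN,57.5,26),80,161.5,9)
E
```

```text
t 12.35 tcp [462.4 -17.   92.5] yaw -172.23 F [ 0.9 -0.5  0.1] gap 39.2
9 rows of [-11.89 -25.24   1.39] turn 0.051
```

Emit:
play_rows(increments=[[-1,[-12,-25.2,1],0.051],[-1,[-12,-25.2,1],0.051],[-1,[-12,-25.2,1],0.051],[-1,[-12,-25.2,1],0.051],[-1,[-12,-25.2,1],0.051],[-1,[-12,-25.2,1],0.051],[-1,[-12,-25.2,1],0.051],[-1,[-12,-25.2,1],0.051],[-1,[-12,-25.2,1],0.051],[-1,[0,0,20],0],[-1,[0,0,0],0],[-1,[0,0,0],0]])

```text
time: 13.35
tool_pos: [547.9, -247.5, 54.7]
tcp_rot: [180.0, -0.2, 161.5]
ft_force: [0.1, 1.3, -0.4]
finger_gap: 38.8
grip_force: 40.7
```

```bash
python3 - <<'E'
from h import *
st(JN); plan(*j2w(JN,57.5,26),26,161.5,3)
E
```

```text
t 13.35 tcp [ 547.9 -247.5   54.7] yaw 161.45 F [ 0.1  1.3 -0.4] gap 38.8
jig xy [62.8 26.2] F jig [ 0.3 -1.3]
3 rows of [-1.76  0.08  9.55] turn -0.0003
```

Emit:
play_rows(increments=[[-1,[-1.6,0,15],0],[-1,[-1.6,0,10],0],[-1,[-1.6,0,4],0],[-1,[0,0,2],0],[-1,[0,0,1.5],0],[-1,[0,0,0],0]])

```text
time: 13.85
tool_pos: [553.6, -249.3, 22.9]
tcp_rot: [-180.0, 0.0, 161.5]
ft_force: [-0.4, 1.0, -0.4]
finger_gap: 39.0
grip_force: 40.7
```

```bash
python3 - <<'E'
from h import *
st(JN)
E
```

```text
t 13.85 tcp [ 553.6 -249.3   22.9] yaw 161.49 F [-0.4  1.  -0.4] gap 39.0
jig xy [56.7 26.1] F jig [ 0.7 -0.8]
```

Emit:
play_rows(increments=[[-1,[0,0,1],0],[-1,[0,0,1],0],[-1,[0,0,0.5],0],[-1,[-2,0,0],0],[-1,[-2,0,0],0],[-1,[-2,0,0],0],[-1,[-1,0,0],0],[-1,[0,2,0],0],[-1,[0,2,0],0],[-1,[0,2,0],0],[-1,[0,2,0],0],[-1,[0,0,0],0]])

```text
time: 14.85
tool_pos: [557.1, -249.1, 22.0]
tcp_rot: [-179.5, -0.5, 161.4]
ft_force: [-36.5, -16.1, 26.7]
finger_gap: 39.1
grip_force: 43.8
```

```bash
python3 - <<'E'
from h import *
st(JN)
E
```

```text
t 14.85 tcp [ 557.1 -249.1   22. ] yaw 161.35 F [-36.5 -16.1  26.7] gap 39.1
jig xy [53.5 24.9] F jig [29.5 26.8]
```

Friction from the end-fence load and the down load seems to be holding it. I'll ease both, then push in y.

Emit:
play_rows(increments=[[-1,[1.5,0,-1],0],[-1,[1.5,0,-1],0],[-1,[1,0,-1],0],[-1,[0,1,-0.5],0],[-1,[0,0.5,0],0],[-1,[0,0,0],0]])

```text
time: 15.35
tool_pos: [558.0, -245.4, 23.7]
tcp_rot: [-179.7, 0.0, 161.4]
ft_force: [-4.7, -16.5, -6.1]
finger_gap: 38.5
grip_force: 42.2
```

```bash
python3 - <<'E'
from h import *
st(JN)
p=snapshot("wrist");cv2.imwrite("pics/c4.png",cv2.resize(p["color"][130:330,200:440,::-1],(720,600),interpolation=2))
E
```

```text
t 15.35 tcp [ 558.  -245.4   23.7] yaw 161.41 F [ -4.7 -16.5  -6.1] gap 38.5
jig xy [53.8 21.1] F jig [-0.7 17.1]
```

View pics/c4.png

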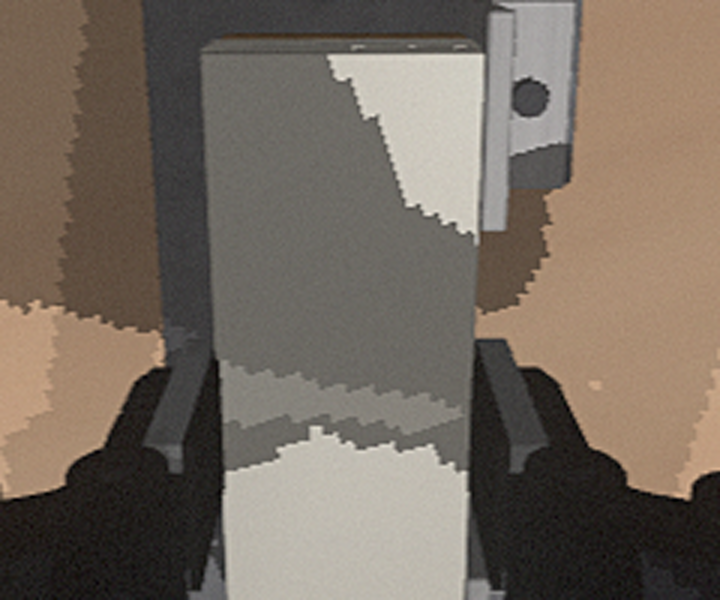

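The block lies on the board against the long fence, with the board edge just visible at the far end (row 40). I'll open slightly, go lower so the pads span both pieces, regrip, and push both home.

Emit:
play_rows(increments=[[0.13,[0,0,0],0],[0.13,[0,0,0],0],[0.13,[0,1,0],0],[0.13,[0,-3,0],0],[0.13,[0,-2.5,3],0],[0.13,[0,0,3],0],[0.13,[0,0,2],0],[0.13,[0,0,1],0],[0.13,[0,0,0],0],[-1,[0,0,0],0],[-1,[0,0,0],0],[-1,[0,0,0],0]], force=30)

```text
time: 16.4
tool_pos: [557.9, -245.6, 14.6]
tcp_rot: [180.0, -0.0, 161.5]
ft_force: [-0.3, 0.0, -0.2]
finger_gap: 39.1
grip_force: 31.7
```

```bash
python3 - <<'E'
from h import *
st(JN)
E
```

```text
t 16.4 tcp [ 557.9 -245.6   14.6] yaw 161.47 F [-0.3  0.  -0.2] gap 39.1
jig xy [53.8 21.3] F jig [0.3 0.1]
```

Emit:
play_rows(increments=[[-1,[-2,0,0],0],[-1,[-2,0,0],0],[-1,[-1,0,0],0],[-1,[0,0,0],0]])

```text
time: 16.73
tool_pos: [558.4, -245.7, 14.3]
tcp_rot: [180.0, -0.6, 161.5]
ft_force: [-24.7, 8.6, 20.1]
finger_gap: 39.2
grip_force: 34.5
```

```bash
python3 - <<'E'
from h import *
st(JN)
E
```

```text
t 16.7333 tcp [ 558.4 -245.7   14.3] yaw 161.48 F [-24.7   8.6  20.1] gap 39.2
jig xy [53.3 21.3] F jig [26.2 -0.4]
```

Emit:
play_rows(increments=[[-1,[2,0,0],0],[-1,[1,2,0],0],[-1,[0,2,0],0],[-1,[0,2,0],0],[-1,[0,0,0],0]])

```text
time: 17.15
tool_pos: [558.5, -245.5, 14.4]
tcp_rot: [-179.5, -0.2, 161.4]
ft_force: [-16.1, -22.4, 1.9]
finger_gap: 39.2
grip_force: 32.6
```

```bash
python3 - <<'E'
from h import *
st(JN)
E
```

```text
t 17.15 tcp [ 558.5 -245.5   14.4] yaw 161.42 F [-16.1 -22.4   1.9] gap 39.2
jig xy [53.3 21. ] F jig [ 8.2 26.3]
```

Emit:
play_rows(increments=[[0.13,[0,0,0],0],[0.13,[0,0,0],0],[0.13,[0,0,0],0],[0.13,[0,-4,0],0],[0.13,[0,-2.5,0],0],[1,[0,0,0],0],[1,[0,0,0],0],[1,[0,0,-10],0],[1,[0,0,-35],0],[1,[0,0,-40],0],[1,[0,0,-35],0],[1,[0,0,0],0]])

```text
time: 18.15
tool_pos: [564.6, -249.0, 145.4]
tcp_rot: [-179.9, 0.8, 161.5]
ft_force: [0.5, -0.7, 1.2]
finger_gap: 85.0
grip_force: 0.0
```

```bash
python3 - <<'E'
from h import *
st(JN)
p=snapshot("wrist")
for n,z in [("board_narrow",16),("block_narrow",36)]:
    r=rect(p,n,z);print(n,r,r is not None and np.round(w2j(JN,r[0],r[1]),1))
cv2.imwrite("pics/c5.png",cv2.resize(p["color"][80:280,180:440,::-1],(780,600),interpolation=2))
plan(682,-17.5,135,175.5,8)
E
```

```text
t 18.15 tcp [ 564.6 -249.   145.4] yaw 161.49 F [ 0.5 -0.7  1.2] gap 85.0
jig xy [46.4 22.4] F jig [-0.7  0.6]
board_narrow None False
block_narrow [ 555.5  -243.67  111.96   41.55  -18.44    0.82] [56.7 20.2]
8 rows of [-8.74 31.34  0.11] turn -0.0306
```

View pics/c5.png

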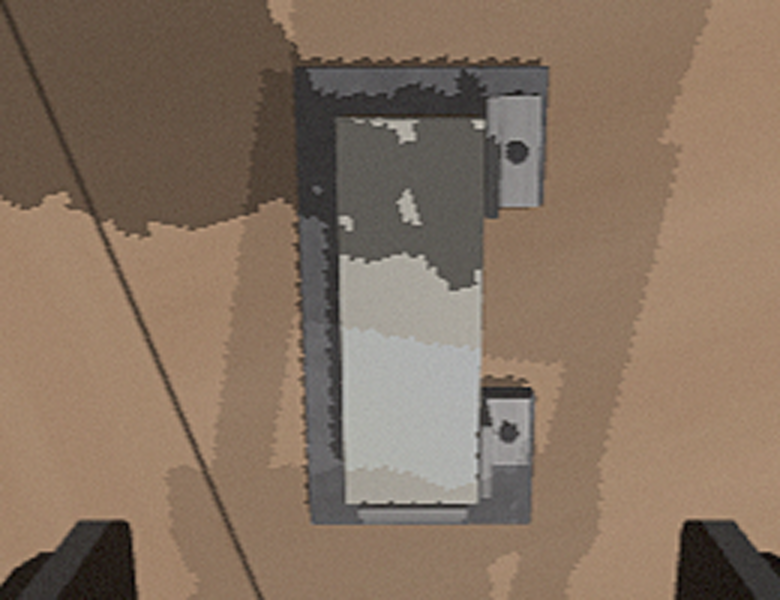

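The block is snug against both fences, with its end at the end-fence strip (row ~505) and its side along the bars. Next is the broad board.

Emit:
play_rows(increments=[[1,[-9.8,31,0],-0.0306],[1,[-9.8,31,0],-0.0306],[1,[-9.8,31,0],-0.0306],[1,[-9.8,31,0],-0.0306],[1,[-9.8,31,0],-0.0306],[1,[-9.8,31,0],-0.0306],[1,[-9.8,31,0],-0.0306],[1,[-9.8,31,0],-0.0306],[1,[0,0,0],0],[1,[0,0,0],0],[1,[0,0,0],0]])

```text
time: 19.22
tool_pos: [688.0, -22.0, 132.7]
tcp_rot: [-180.0, -0.2, 175.5]
ft_force: [-1.1, -0.8, 0.4]
finger_gap: 85.5
grip_force: 0.0
```

```bash
python3 - <<'E'
from h import *
st()
p=snapshot("wrist");r=rect(p,"board_broad",6);print(r)
plan(r[0],r[1],100,r[4]+180,2)
E
```

```text
t 19.2167 tcp [688.  -22.  132.7] yaw 175.51 F [-1.1 -0.8  0.4] gap 85.5
[684.21 -15.82  83.05  59.9   -4.48   0.84]
2 rows of [ 2.31  3.51 16.81] turn -0.001
```

Emit:
play_rows(increments=[[1,[2.4,2.3,35],0],[1,[2.4,2.3,35],0],[1,[0,0,35],0],[1,[0,0,18],0],[1,[0,0,7],0],[1,[0,0,2.5],0],[1,[0,0,0],0],[-1,[0,0,0],0],[-1,[0,0,0],0],[-1,[0,0,0],0],[-1,[0,0,0],0],[-1,[0,0,0],0]], force=40)

```text
time: 20.32
tool_pos: [687.5, -17.2, 6.0]
tcp_rot: [-180.0, 0.3, 175.5]
ft_force: [-1.4, 0.1, 13.3]
finger_gap: 25.4
grip_force: 7.1
```

```bash
python3 - <<'E'
from h import *
st()
p=snapshot("wrist");cv2.imwrite("pics/c6.png",cv2.resize(p["color"][130:330,180:460,::-1],(700,500),interpolation=2))
E
```

```text
t 20.3167 tcp [687.5 -17.2   6. ] yaw 175.5 F [-1.4  0.1 13.3] gap 25.4
```

View pics/c6.png

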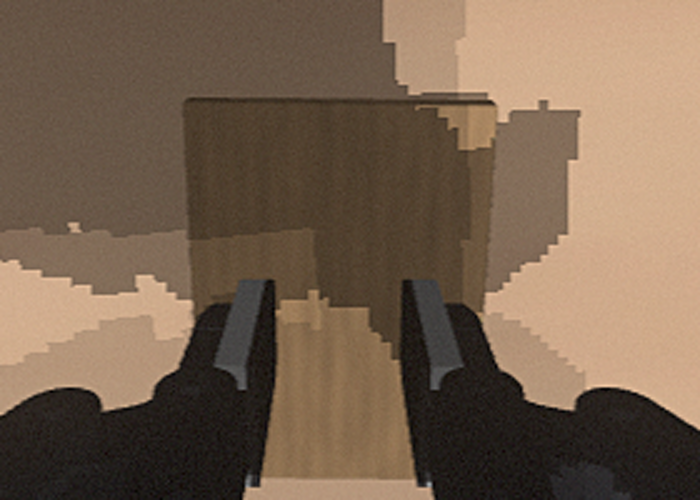

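The fingers closed at pixels (250,300) and (425,300), on top of the board, because the tips sit higher at this opening. I'll lift, reopen, and go 4 mm lower.

Emit:
play_rows(increments=[[-1,[0,0,-8],0],[1,[0,0,-8],0],[1,[0,0,0],0],[1,[0,0,0],0],[1,[0,0,0],0],[1,[0,0,10],0],[1,[0,0,5],0],[1,[0,0,3],0],[1,[0,0,2],0],[1,[0,0,0],0],[1,[0,0,0],0]])

```text
time: 21.28
tool_pos: [684.6, -17.0, -2.2]
tcp_rot: [180.0, -0.0, 175.5]
ft_force: [0.3, 0.3, 1.4]
finger_gap: 85.5
grip_force: 0.0
```

```bash
python3 - <<'E'
from h import *
st()
p=snapshot("wrist");r=rect(p,"board_broad",6);print(r)
E
```

```text
t 21.2833 tcp [684.6 -17.   -2.2] yaw 175.49 F [0.3 0.3 1.4] gap 85.5
[683.74 -15.82  85.27  60.24  -5.11   0.85]
```

Emit:
play_rows(increments=[[1,[0,0,1],0],[1,[0,0,1],0],[1,[0,0,0],0],[-1,[0,0,0],0],[-1,[0,0,0],0],[-1,[0,0,0],0],[-1,[0,0,0],0],[-1,[0,0,0],0]])

```text
time: 22.05
tool_pos: [685.2, -17.1, -3.3]
tcp_rot: [-180.0, 0.0, 175.5]
ft_force: [0.0, 0.2, 2.8]
finger_gap: 59.0
grip_force: 43.1
```

```bash
python3 - <<'E'
from h import *
st()
E
```

```text
t 22.05 tcp [685.2 -17.1  -3.3] yaw 175.49 F [0.  0.2 2.8] gap 59.0
```

Emit:
play_rows(increments=[[-1,[0,0,-10],0],[-1,[0,0,-30],0],[-1,[0,0,-35],0],[-1,[0,0,-15],0],[-1,[0,0,0],0],[-1,[0,0,0],0],[-1,[0,0,0],0]])

```text
time: 22.63
tool_pos: [684.1, -17.0, 85.3]
tcp_rot: [180.0, -0.1, 175.5]
ft_force: [-0.4, 1.0, -0.8]
finger_gap: 58.4
grip_force: 43.0
```

```bash
python3 - <<'E'
from h import *
st(); plan(*j2w(JB,48,38),84,197,9)
E
```

```text
t 22.6333 tcp [684.1 -17.   85.3] yaw 175.49 F [-0.4  1.  -0.8] gap 58.4
9 rows of [12.28 17.04  0.14] turn -0.0417
```

Emit:
play_rows(increments=[[-1,[12.3,17,0],-0.0417],[-1,[12.3,17,0],-0.0417],[-1,[12.3,17,0],-0.0417],[-1,[12.3,17,0],-0.0417],[-1,[12.3,17,0],-0.0417],[-1,[12.3,17,0],-0.0417],[-1,[12.3,17,0],-0.0417],[-1,[12.3,17,0],-0.0417],[-1,[12.3,17,0],-0.0417],[-1,[0,0,0],0],[-1,[0,0,0],0],[-1,[0,0,0],0]])

```text
time: 23.63
tool_pos: [561.3, 124.4, 85.1]
tcp_rot: [-180.0, -0.1, -163.0]
ft_force: [0.4, -0.5, -0.4]
finger_gap: 58.1
grip_force: 43.0
```

```bash
python3 - <<'E'
from h import *
st(JB)
p=snapshot("wrist");cv2.imwrite("pics/c7.png",cv2.resize(p["color"][60:330,140:500,::-1],(800,600),interpolation=2))
print([np.round(w(p,f["xyz"]),1).tolist() for f in pinpoint("jig_broad",p)])
E
```

```text
t 23.6333 tcp [561.3 124.4  85.1] yaw -163.03 F [ 0.4 -0.5 -0.4] gap 58.1
jig xy [48.2 38.8] F jig [-0.3  0.6]
[[562.8, 127.5, 85.9]]
```

View pics/c7.png

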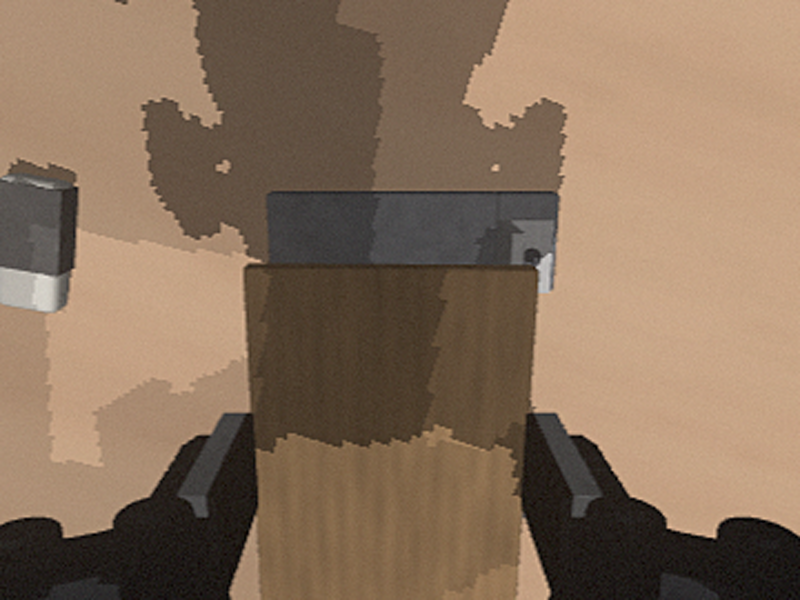

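The board's end edge (row 266) is parallel to the plate's far edge (row 192), so the yaw matches. The far plate corners at (267,192) and (557,192) give the jig offset.

```bash
python3 - <<'E'
from h import *
st(JB)
p=snapshot("wrist")
for q in [(267,192),(557,192)]: print(np.round(w2j(JB,*ray(p,(q[0]/2.2222+140,q[1]/2.2222+60),10)[:2]),1))
E
```

```text
t 23.7333 tcp [562.  124.1  85.6] yaw -163.07 F [ 0.6 -0.1 -1.1] gap 58.6
jig xy [47.6 39.3] F jig [-0.5  0.2]
[95.8 76.8]
[ 95.7 -15.4]
```

Emit:
play_rows(increments=[[-1,[0,-3,30],0],[-1,[0,0,25],0],[-1,[0,0,12],0],[-1,[0,0,6],0],[-1,[0,0,3],0],[-1,[0,0,1],0],[-1,[0,0,0],0],[-1,[0,0,0],0]])

```text
time: 24.45
tool_pos: [563.8, 122.1, 10.7]
tcp_rot: [-180.0, 0.1, -163.0]
ft_force: [0.3, 0.6, -0.8]
finger_gap: 58.4
grip_force: 43.0
```

```bash
python3 - <<'E'
from h import *
st(JB)
E
```

```text
t 24.45 tcp [563.8 122.1  10.7] yaw -163.0 F [ 0.3  0.6 -0.8] gap 58.4
jig xy [46.4 41.8] F jig [-0.4 -0.5]
```

Lowering to contact, then pushing -x.

Emit:
play_rows(increments=[[-1,[0,0,1],0],[-1,[0,0,1],0],[-1,[0,0,1],0],[-1,[0,0,0.5],0],[-1,[0,0,0],0],[-1,[0,0,0],0]])

```text
time: 24.95
tool_pos: [563.1, 122.0, 6.6]
tcp_rot: [-180.0, 0.0, -163.0]
ft_force: [-2.9, -0.5, 5.3]
finger_gap: 58.2
grip_force: 43.7
```

```bash
python3 - <<'E'
from h import *
st(JB)
E
```

```text
t 24.95 tcp [563.1 122.    6.6] yaw -163.0 F [-2.9 -0.5  5.3] gap 58.2
jig xy [47.2 41.6] F jig [ 2.9 -0.4]
```

Emit:
play_rows(increments=[[-1,[-2,0,0],0],[-1,[-2,0,0],0],[-1,[-2,0,0],0],[-1,[0,0,0],0],[-1,[0,0,0],0]])

```text
time: 25.37
tool_pos: [569.0, 123.7, 6.6]
tcp_rot: [-180.0, 0.1, -163.0]
ft_force: [-1.7, -1.3, 6.0]
finger_gap: 58.6
grip_force: 43.7
```

```bash
python3 - <<'E'
from h import *
st(JB)
E
```

```text
t 25.3667 tcp [569.  123.7   6.6] yaw -163.0 F [-1.7 -1.3  6. ] gap 58.6
jig xy [41.  41.7] F jig [2.1 0.8]
```

Emit:
play_rows(increments=[[-1,[-2,0,0],0],[-1,[-2,0,0],0],[-1,[-1,0,0],0],[-1,[0,0,0],0],[-1,[0,0,0],0]])

```text
time: 25.78
tool_pos: [569.6, 123.9, 6.5]
tcp_rot: [180.0, -0.5, -163.0]
ft_force: [-24.0, -7.3, 26.8]
finger_gap: 58.2
grip_force: 45.8
```

```bash
python3 - <<'E'
from h import *
st(JB)
E
```

```text
t 25.7833 tcp [569.6 123.9   6.5] yaw -162.98 F [-24.   -7.3  26.8] gap 58.2
jig xy [40.3 41.7] F jig [25.1 -0. ]
```

Emit:
play_rows(increments=[[-1,[2,0,-0.5],0],[-1,[1.5,0,0],0],[-1,[0,2,0],0],[-1,[0,2,0],0],[-1,[0,2,0],0],[-1,[0,2,0],0],[-1,[0,0,0],0],[-1,[0,0,0],0]])

```text
time: 26.45
tool_pos: [567.4, 130.7, 6.6]
tcp_rot: [-179.9, -0.1, -163.0]
ft_force: [-4.8, -7.0, 7.0]
finger_gap: 58.1
grip_force: 43.8
```

```bash
python3 - <<'E'
from h import *
st(JB)
E
```

```text
t 26.45 tcp [567.4 130.7   6.6] yaw -163.01 F [-4.8 -7.   7. ] gap 58.1
jig xy [40.5 34.6] F jig [6.7 5.3]
```

Emit:
play_rows(increments=[[-1,[0,2,0],0],[-1,[0,2,0],0],[-1,[0,2,0],0],[-1,[0,1,0],0],[-1,[0,0,0],0],[-1,[0,0,0],0]])

```text
time: 26.95
tool_pos: [567.3, 131.5, 6.8]
tcp_rot: [-179.4, -0.0, -163.0]
ft_force: [4.2, -34.0, 4.8]
finger_gap: 58.3
grip_force: 43.6
```

```bash
python3 - <<'E'
from h import *
st(JB)
E
```

```text
t 26.95 tcp [567.3 131.5   6.8] yaw -163.02 F [  4.2 -34.    4.8] gap 58.3
jig xy [40.3 33.8] F jig [ 5.9 33.7]
```

Emit:
play_rows(increments=[[0.55,[0,0,0.5],0],[0.55,[0,0,0.5],0],[0.55,[0,0,0],0],[0.55,[0,1,0],0],[0.55,[0,0,0],0],[0.55,[0,0,0],0]])

```text
time: 27.45
tool_pos: [566.7, 134.6, 5.4]
tcp_rot: [-179.6, 0.0, -163.1]
ft_force: [5.3, -23.3, 0.1]
finger_gap: 66.2
grip_force: 11.8
```

```bash
python3 - <<'E'
from h import *
st(JB)
E
```

```text
t 27.45 tcp [566.7 134.6   5.4] yaw -163.06 F [  5.3 -23.3   0.1] gap 66.2
jig xy [40.  30.7] F jig [ 1.7 23.8]
```

Emit:
play_rows(increments=[[0.55,[0,-4,0],0],[0.55,[0,-3,0],0],[1,[0,0,0],0],[1,[0,0,0],0],[1,[0,0,-10],0],[1,[0,0,-35],0],[1,[0,0,-40],0],[1,[0,0,-35],0],[1,[0,0,0],0],[1,[0,0,0],0],[1,[0,0,0],0]])

```text
time: 28.37
tool_pos: [567.2, 133.1, 125.7]
tcp_rot: [-180.0, 0.0, -163.0]
ft_force: [-0.3, -0.2, -0.6]
finger_gap: 85.4
grip_force: 0.0
```

```bash
sed -i 's/JB=(596.0,175.6/JB=(597.1,172.0/' h.py; python3 - <<'E'
from h import *
st(JB)
p=snapshot("wrist");r=rect(p,"board_broad",16);print(r,np.round(w2j(JB,r[0],r[1]),1))
plan(379,-328,125,159.5,15)
E
```

```text
t 28.3667 tcp [567.2 133.1 125.7] yaw -162.97 F [-0.3 -0.2 -0.6] gap 85.4
jig xy [40.  28.4] F jig [0.3 0.1]
[566.54 131.44  84.31  59.71  16.98   0.64] [41.1 29.9]
15 rows of [ 12.42 -31.38  -0.09] turn 0.0437
```

Emit:
play_rows(increments=[[1,[12.4,-31.4,0],0.0437],[1,[12.4,-31.4,0],0.0437],[1,[12.4,-31.4,0],0.0437],[1,[12.4,-31.4,0],0.0437],[1,[12.4,-31.4,0],0.0437],[1,[12.4,-31.4,0],0.0437],[1,[12.4,-31.4,0],0.0437],[1,[12.4,-31.4,0],0.0437],[1,[12.4,-31.4,0],0.0437],[1,[12.4,-31.4,0],0.0437],[1,[12.4,-31.4,0],0.0437],[1,[12.4,-31.4,0],0.0437]])

```text
time: 29.47
tool_pos: [439.4, -248.1, 123.5]
tcp_rot: [179.9, -0.2, 166.8]
ft_force: [-0.2, 0.6, 0.4]
finger_gap: 85.2
grip_force: 0.0
```

Emit:
play_rows(increments=[[1,[12.4,-31.4,0],0.0437],[1,[12.4,-31.4,0],0.0437],[1,[12.4,-31.4,0],0.0437],[1,[0,0,0],0],[1,[0,0,0],0],[1,[0,0,0],0],[1,[0,0,0],0]])

```text
time: 30.05
tool_pos: [380.4, -327.0, 124.3]
tcp_rot: [179.9, -0.1, 159.5]
ft_force: [-0.4, 0.2, 0.6]
finger_gap: 85.2
grip_force: 0.0
```

```bash
python3 - <<'E'
from h import *
st()
p=snapshot("wrist");r=rect(p,"block_broad",20);print(r)
plan(r[0],r[1],125,r[4]+180,2)
E
```

```text
t 30.05 tcp [ 380.4 -327.   124.3] yaw 159.52 F [-0.4  0.2  0.6] gap 85.2
[ 376.87 -330.7    86.92   61.74  -20.06    0.61]
2 rows of [ 1.2  -2.36 -0.11] turn -0.0034
```

Emit:
play_rows(increments=[[1,[0.6,-2,35],0],[1,[0.7,-2,35],0],[1,[0,0,30],0],[1,[0,0,15],0],[1,[0,0,7],0],[1,[0,0,2],0],[1,[0,0,0],0],[-1,[0,0,0],0],[-1,[0,0,0],0],[-1,[0,0,0],0],[-1,[0,0,0],0],[-1,[0,0,0],0]], force=40)

```text
time: 31.15
tool_pos: [378.8, -332.7, 3.1]
tcp_rot: [-179.9, 0.2, 159.4]
ft_force: [-0.2, 1.7, 6.9]
finger_gap: 58.9
grip_force: 43.5
```

```bash
python3 - <<'E'
from h import *
st()
E
```

```text
t 31.15 tcp [ 378.8 -332.7    3.1] yaw 159.44 F [-0.2  1.7  6.9] gap 58.9
```

Emit:
play_rows(increments=[[-1,[0,0,-10],0],[-1,[0,0,-30],0],[-1,[0,0,-40],0],[-1,[0,0,-20],0],[-1,[0,0,0],0],[-1,[0,0,0],0],[-1,[0,0,0],0]])

```text
time: 31.73
tool_pos: [377.2, -331.2, 100.9]
tcp_rot: [180.0, -0.0, 159.4]
ft_force: [-0.4, 0.3, -1.1]
finger_gap: 58.9
grip_force: 43.5
```

```bash
python3 - <<'E'
from h import *
st(); plan(*j2w(JB,48,37),100,197,15)
E
```

```text
t 31.7333 tcp [ 377.2 -331.2  100.9] yaw 159.43 F [-0.4  0.3 -1.1] gap 58.9
15 rows of [-10.89  31.42   0.06] turn -0.0437
```

Emit:
play_rows(increments=[[-1,[-10.9,31.4,0],-0.0437],[-1,[-10.9,31.4,0],-0.0437],[-1,[-10.9,31.4,0],-0.0437],[-1,[-10.9,31.4,0],-0.0437],[-1,[-10.9,31.4,0],-0.0437],[-1,[-10.9,31.4,0],-0.0437],[-1,[-10.9,31.4,0],-0.0437],[-1,[-10.9,31.4,0],-0.0437],[-1,[-10.9,31.4,0],-0.0437],[-1,[-10.9,31.4,0],-0.0437],[-1,[-10.9,31.4,0],-0.0437],[-1,[-10.9,31.4,0],-0.0437]])

```text
time: 32.73
tool_pos: [548.8, 24.8, 99.0]
tcp_rot: [180.0, -0.2, -170.4]
ft_force: [1.0, 0.2, -0.3]
finger_gap: 58.9
grip_force: 43.5
```

Emit:
play_rows(increments=[[-1,[-10.9,31.4,0],-0.0437],[-1,[-10.9,31.4,0],-0.0437],[-1,[-10.9,31.4,0],-0.0437],[-1,[0,0,0],0],[-1,[0,0,0],0],[-1,[0,0,0],0],[-1,[0,0,0],0]])

```text
time: 33.32
tool_pos: [561.7, 120.8, 100.1]
tcp_rot: [-180.0, -0.1, -163.1]
ft_force: [0.5, 0.5, -0.1]
finger_gap: 58.8
grip_force: 43.6
```

```bash
python3 - <<'E'
from h import *
st(JB)
E
```

```text
t 33.3167 tcp [561.7 120.8 100.1] yaw -163.08 F [ 0.5  0.5 -0.1] gap 58.8
jig xy [48.8 38.6] F jig [-0.7 -0.3]
```

Emit:
play_rows(increments=[[-1,[-1,0,30],0],[-1,[-1,0,28],0],[-1,[0,0,12],0],[-1,[0,0,6],0],[-1,[0,0,3],0],[-1,[0,0,1.5],0],[-1,[0,0,0.5],0],[-1,[0,0,0],0],[-1,[0,0,0],0]])

```text
time: 34.07
tool_pos: [565.4, 122.7, 21.5]
tcp_rot: [-180.0, 0.1, -163.0]
ft_force: [0.4, 0.3, -0.9]
finger_gap: 59.2
grip_force: 43.6
```

```bash
python3 - <<'E'
from h import *
st(JB)
E
```

```text
t 34.0667 tcp [565.4 122.7  21.5] yaw -163.01 F [ 0.4  0.3 -0.9] gap 59.2
jig xy [44.8 37.9] F jig [-0.5 -0.1]
```

Emit:
play_rows(increments=[[-1,[0,0,1],0],[-1,[0,0,0.5],0],[-1,[-2,0,0],0],[-1,[-2,0,0],0],[-1,[-2,0,0],0],[-1,[-2,0,0],0],[-1,[0,0,0],0],[-1,[0,0,0],0]])

```text
time: 34.73
tool_pos: [569.7, 124.2, 19.1]
tcp_rot: [180.0, -0.3, -163.0]
ft_force: [-17.7, -5.0, 19.1]
finger_gap: 59.4
grip_force: 45.9
```

```bash
python3 - <<'E'
from h import *
st(JB)
E
```

```text
t 34.7333 tcp [569.7 124.2  19.1] yaw -163.0 F [-17.7  -5.   19.1] gap 59.4
jig xy [40.2 37.7] F jig [18.4 -0.4]
```

End contact at x 40.2 as expected. I'll ease off and push y.

Emit:
play_rows(increments=[[-1,[2,0,-1],0],[-1,[1,0,-0.5],0],[-1,[0,2,0],0],[-1,[0,2,0],0],[-1,[0,2,0],0],[-1,[0,2,0],0],[-1,[0,2,0],0],[-1,[0,2,0],0],[-1,[0,1,0],0],[-1,[0,0,0],0],[-1,[0,0,0],0]])

```text
time: 35.65
tool_pos: [567.1, 130.9, 20.3]
tcp_rot: [-179.5, 0.0, -163.1]
ft_force: [5.8, -26.4, -1.2]
finger_gap: 58.8
grip_force: 43.8
```

```bash
python3 - <<'E'
from h import *
st(JB)
E
```

```text
t 35.65 tcp [567.1 130.9  20.3] yaw -163.14 F [  5.8 -26.4  -1.2] gap 58.8
jig xy [40.7 30.5] F jig [ 2.2 26.9]
```

Emit:
play_rows(increments=[[0.55,[0,0,0],0],[0.55,[0,0,0],0],[0.55,[0,1,0],0],[0.55,[0,-3,0],0],[0.55,[0,-4,4],0],[0.55,[0,0,4],0],[0.55,[0,0,3],0],[0.55,[0,0,2],0],[0.55,[0,0,0],0],[-1,[0,0,0],0],[-1,[0,0,0],0],[-1,[0,0,0],0]], force=30)

```text
time: 36.65
tool_pos: [566.9, 130.7, 7.1]
tcp_rot: [180.0, -0.0, -163.0]
ft_force: [-0.5, -2.0, -1.9]
finger_gap: 59.4
grip_force: 33.8
```

Emit:
play_rows(increments=[[-1,[0,0,0],0],[-1,[-2,0,0],0],[-1,[-2,0,0],0],[-1,[-2,0,0],0],[-1,[0,0,0],0],[-1,[0,0,0],0]])

```text
time: 37.15
tool_pos: [567.6, 131.0, 6.4]
tcp_rot: [180.0, -0.7, -163.0]
ft_force: [-26.0, -10.3, 21.0]
finger_gap: 59.6
grip_force: 37.0
```

```bash
python3 - <<'E'
from h import *
st(JB)
E
```

```text
t 37.15 tcp [567.6 131.    6.4] yaw -163.01 F [-26.  -10.3  21. ] gap 59.6
jig xy [40.2 30.6] F jig [27.9  2.2]
```

Emit:
play_rows(increments=[[-1,[2,0,-0.5],0],[-1,[1.5,2,0],0],[-1,[0,2,0],0],[-1,[0,2,0],0],[-1,[0,1,0],0],[-1,[0,0,0],0],[0.55,[0,0,0],0],[0.55,[0,0,0],0],[0.55,[0,0,0],0],[0.55,[0,0,0],0]])

```text
time: 37.98
tool_pos: [567.4, 134.3, 7.1]
tcp_rot: [-179.7, -0.1, -163.1]
ft_force: [1.6, -19.1, -3.0]
finger_gap: 66.4
grip_force: 9.1
```

```bash
python3 - <<'E'
from h import *
st(JB)
E
```

```text
t 37.9833 tcp [567.4 134.3   7.1] yaw -163.07 F [  1.6 -19.1  -3. ] gap 66.4
jig xy [39.4 27.4] F jig [ 4.1 18.7]
```

Emit:
play_rows(increments=[[0.55,[0,-4,0],0],[0.55,[0,-2.5,0],0],[1,[0,0,0],0],[1,[0,0,0],0],[1,[0,0,-10],0],[1,[0,0,-35],0],[1,[0,0,-40],0],[1,[0,0,-38],0],[1,[0,0,0],0],[1,[0,0,0],0],[1,[0,0,0],0]])

```text
time: 38.9
tool_pos: [569.6, 132.3, 131.6]
tcp_rot: [-180.0, 0.1, -163.0]
ft_force: [-0.0, -0.0, -0.9]
finger_gap: 85.5
grip_force: 0.0
```

```bash
python3 - <<'E'
from h import *
st(JB)
p=snapshot("wrist")
for n,J,z in [("block_broad",JB,36),("board_broad",JB,16)]:
    r=rect(p,n,z);print(n,r,r is not None and np.round(w2j(J,r[0],r[1]),1))
t=snapshot("top")
for n,z in [("block_narrow",36),("block_broad",36),("glue_stick",12),("eraser",13),("clip_tin",30)]: print(n,rect(t,n,z))
E
```

```text
t 38.9 tcp [569.6 132.3 131.6] yaw -162.98 F [-0.  -0.  -0.9] gap 85.5
jig xy [37.9 29.9] F jig [0.1 0. ]
block_broad [565.93 131.41  86.47  59.99  16.92   0.74] [41.7 29.7]
board_broad None False
block_narrow [ 554.79 -243.46  115.69   47.42  -18.24    0.61]
block_broad [551.95  84.36  62.34  21.06   7.1    0.73]
glue_stick [401.93 173.93  72.85  23.42  86.4    0.55]
eraser [564.1    0.67  42.89  21.39   7.05   0.61]
clip_tin [ 406.94 -164.31   65.67   62.5   -88.95    0.71]
```

```bash
python3 -c "
from bench import *
print(hand_in())"
```

```text
the job is handed in; nothing more can be done
None
```

I handed the job in at about 39 s of robot time: in each jig the board lies under its matching block, pushed against both fences and released. The eraser and clip tin measured unmoved; the glue stick looked partly hidden by the arm in the last picture, so I couldn't fully confirm it.

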